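# Draw the sagging bolt of a coil-test guard and hold its gate ajar

### The arm

A 6-joint arm with a two-finger parallel gripper is mounted at the origin on a cart in front of the work surface, level with it; the furniture and walls round the work are solid. World frame = base frame: x ahead of the robot, y to its left, z up, the work surface at z = 0. Lengths are in m, angles in rad, forces in N, time in s.
With the tool pointing down it reaches from about 0.35 to 0.725 m from the base axis. Payload 6 kg.
Tool frame: the origin (TCP) lies between the finger pads; the fingertips stand 8 mm ahead of it and the grasp point (between the pads) lies 11 mm behind it (manip.tcp_to_tips is the distance from the TCP to the fingertips, in m); z points along the fingers, y is the line along which they close (so a half turn about z gives the same grasp; the last joint's range is limited). The gripper opens to 85 mm and grips with 20 to 120 N. Pads are 22 mm wide; open, the fingers measure 114 mm over their backs; the gripper's body (76 mm by 85 mm) begins 54 mm behind the grasp point. The pads swing forward as they close: fully open they stand 13 mm farther back than shut.
Start: joints at [1.466, 0.04, 0.085, 0, -1.615, -0.334], TCP at [0.255, 0.543, 0.239] pointing down, gripper open.
Joint ranges: [-2.56, 2.56], [-1.29, 2.01], [-1.08, 1.49], [-3.29, 1.98], [-2.81, -0.18], [-2.99, 2.99]. Speed limits (rad/s): [2.57, 2.57, 3.01, 3.14, 3.14, 3.14].

### API

Orientations are given as a 3x3 rotation matrix whose columns are the frame's x, y, z axes.
In Python, from rig import manip, viewer, ticket, models gives the robot as it stands.
- The arm moves only by the tool move_arm, never from a script. Its argument "rows" is a list of rows, each a list of 3 entries, a list of its own where there are three numbers: the shift along the tool's x, y, z in cm, then the turn, a rotation vector about the tool's x, y, z in rad, then the finger opening in cm, from 0 to 8.54. In form: [[[dx, dy, dz], [wx, wy, wz], grip], ...]. A call has 1 to 8 rows; each row is the pose to reach, as a shift and turn from the pose commanded when the call began, along the tool's axes at that moment; what a row does not reach only later rows make up. A row lasts 1/10 s, in which the tool goes at most 50 mm and 8.59 degrees, less where a joint would pass 70% of its speed; a pose out of reach is approached as far as the arm can. A call with a gripper value outside its range is refused whole. The fingers move at their own pace and stop on an object; "squeeze" is the grip in N (left out, the last holds). Time passes only in rows, so rows that repeat a pose let the fingers close. It gives the time, the measured TCP pose, the force, the opening and the grip force at its end, in the units of the state.
- manip.state(): the state, without advancing time (a new reading comes with each control period).
- viewer.camera(name): name is "scene" or "top" or "wrist"; returns a dict with "frame" (384x512x3 uint8, blue, green, red), "range_z" (384x512 float32, m along the optical axis (not along the pixel's ray), 0 where there is no reading), "fx", "fy", "cx", "cy" (pixels), "camera_from_world" (4x4, takes a point from world to camera coordinates). Camera axes: x right, y up, looking along -z (the intrinsics and any distortion apply to the point x, -y, -z); pixel columns grow to the right and rows downward; lengths in m; the calibration is good to about 2 mm. A picture is of the moment at which its call begins.
- ticket.job_done(): hands the job in; it is judged then, once.
Trained networks look in a picture, given as the dict that the camera call returned (one of the last four; its "shot" number tells which), for a name from the list of things; names that differ only in an ending like _2 or _b are one class to them, and where a whole thing is asked for, a point or a joint stands for the part that bears it (a point fixed in the world has none). Each returns a list of dicts, best first, with "conf" (0 to 1); they miss things now and then, are a little off and sometimes report something else, mostly with a low value. They report only what shows in the picture. A call takes as long as a camera call.
- models.outline_of(picture, label): "pixels" (384x512 bool, what is visible of it) and "extent" ([left, top, right, bottom] in pixels, round what is visible of it).
- models.mark_of(picture, label): "centre" ([column, row] in pixels: a listed point, or the origin of a listed thing).
The state is a dict: "time_s": time; "joint_positions": joint angles; "qvel": joint speeds; "tau": joint torques, N m; "tool_pos": TCP position; "tcp_rot": TCP orientation; "wrist_force": force on the tool from outside, world axes, zero at the start; "wrist_torque": the same for the moment, N m; "opening": opening from 0.0 (shut) to 1.0 (fully open); "grasp_force": force on a finger pad.
Only numpy, scipy, OpenCV 4.12 (cv2) and the standard library are available. Lean on these libraries where they do the work, as an engineer would, in place of code of your own. Each camera call takes 0.05 s, during which the arm holds its last target. There are 200 camera calls.

### The job

The bolt on the yellow mesh gate of the coil-test guard sags, so the collar on its nose hooks behind the bent-up lip of the keeper. Take the red knob, lift it a little and draw the bolt clear of the keeper without forcing it, then, by the same knob, pull the self-closing gate about a hand's breadth ajar (some 90 mm at its free edge) and finish while still holding it there, so that a colleague can reach the coil. Leave the things standing round the guard where they are.

Things in the scene. Friction and masses are not known exactly. Their poses are not given: they have to be found in the camera images.
- bolt_knob (a point): centre of the red bolt knob's grip: a round bar 18 mm thick and 25 mm long with a 24 mm flange at its outer end; its axis (this frame's x) points level out of the gate's front (-x is outward), 58 mm from the gate's front face, about 123 mm above the table while the bolt sags, the gate's top being at 149 mm. y runs along the bolt: -y is the way the bolt is drawn, away from the keeper.
- bolt_nose (a point): inner face (shoulder) of the 24 mm collar, 12 mm long, on the end of the 12 mm steel bolt; this point is on the bolt's axis. Same axes as the knob. Shot, the collar stands about 3 mm beyond the keeper and hooks 6 mm below the top of its lip; the collar's bottom must come above the lip before the bolt can be drawn. Raising the knob 4 mm is just enough; 6 mm is comfortable; more than 8 mm meets the stop of the guides as the bolt is drawn.
- keeper_lip (a point): middle of the top edge of the keeper's bent-up bottom strap, 12 mm wide along the bolt; the keeper is a dark strap loop on the guard's left front post (seen from the front), open 37 mm high above the lip. Fixed to the guard; x points into the guard, -y to its hinge side, z up.
- gate_hinge (a point): point on the gate's vertical hinge axis, at the height of the bolt plate; x and y turn with the gate: -x is the gate's outward normal, +y runs along the gate from the hinge to its free edge, 210 mm away. The gate's front face is 7 mm in front of the axis.
- gate_edge (a point): upper front corner of the gate's free edge (149 mm above the table).
- gate (a joint): angle of the gate, rad: 0 shut, grows as it swings outward, away from the guard, about gate_hinge (its free edge goes towards -x of keeper_lip; counter-clockwise seen from above); stop at 1.3. A spring shuts it with 0.18 N m shut and 0.33 N m at 0.43 rad, at which the free edge has moved 90 mm.
- bolt (a joint): how far the bolt is drawn, m: 0 shot, 0.042 at its stop; from 0.028 its nose is clear of the keeper. Sliding friction about 2 N, no spring.
- bolt_lift (a joint): angle by which the bolt is raised about its rear guide, rad: 0 sagging, 0.09 at its stop; about 0.031 lets the collar pass over the lip. The rear guide lies 126 mm from the knob along -y while the bolt is shot. It falls back by its own weight (about 2.5 N at the knob).
- glue_bottle: white glue bottle with red cap, 38 mm wide, 109 mm high, standing loose close to the left side of the guard; origin under its centre.
- bobbin: wire spool with white flanges and dark red wire, 63 mm wide, 51 mm high, loose near the table's front edge, right of the guard; origin under its centre.
- green_core: green ring core, 36 mm wide, 15 mm high, lying loose to the right of the spool; origin under its centre.

How it is judged:
On the way:
1. the bolt is drawn clear of the keeper, the gate still shut (value of joint bolt above 0.028 m and value of joint gate below 0.1 rad), for 0.1 s.
At the end, for the whole second after the job is handed in: The gate stands still between 0.28 and 0.60 rad open (about 60 to 120 mm at its free edge), the bolt is still drawn (over 22 mm) and the fingers still hold its knob (over 0.5 N) (value of joint gate between 0.28 and 0.6 rad and value of joint bolt above 0.022 m and velocity of joint gate between -0.08 and 0.08 rad/s and contact force between bolt and the fingers above 0.5 N); the arm keeps its last pose, push and grip.
It fails at once if the bolt is forced against the keeper (over 40 N) (contact force between bolt and guard above 40 N).
It fails at once if a thing standing round the guard is shifted by over 20 mm (distance of any of glue_bottle, bobbin, green_core from where it was at the start of the episode above 0.02 m).
It fails at once if the glue bottle is knocked over (angle between glue_bottle's own z axis and vertical above 0.5 rad).
It also fails if it takes over 32 s, if anything falls off the work surface, if the arm or the gripper's body presses on something with over 40 N, if the wrist force passes 120 N, or if a joint passes its speed limit or range.

## Working session

There is one attempt and no reset: what is moved stays moved. The work goes in short steps, Python scripts to look and compute and a tool call to move; the robot and the scene stay as the last step left them, time stands still between calls to the robot, and variables do not carry over. Pictures are saved under pics/ and viewed, at most 10 in all, crops included, and the job is handed in when it is done.

Besides the shell and the picture viewer there is one more tool, called after ">>>" as name(argument=value, ...), one argument or row to a line, values as JSON. move_arm: Moves the arm, as the interface text tells. Its arguments: {"type":"object","properties":{"rows":{"type":"array","items":{"type":"array"}},"squeeze":{"type":"number"}},"required":["rows"]}

```bash
mkdir -p pics; cat > h.py <<'E'
import numpy as np, cv2
from rig import manip, viewer, ticket, models
def world(p,u,v,z=None,depth=None):
    # pixel -> world using depth
    x=(u-p['cx'])/p['fx']; y=(v-p['cy'])/p['fy']
    T=np.linalg.inv(p['camera_from_world'])
    d=np.array([x,-y,-1.0]); o=T[:3,3]; r=T[:3,:3]@d
    if z is not None: return o+r*(z-o[2])/r[2]
    return o+r*depth
def depth_at(p,u,v,k=2):
    u=int(round(u));v=int(round(v))
    a=p['range_z'][max(v-k,0):v+k+1,max(u-k,0):u+k+1]; a=a[a>0]
    return np.median(a) if a.size else np.nan
E
cat > a.py <<'E'
from h import *
ims=[]
for c in ['scene','top']:
    p=viewer.camera(c)
    f=p['frame'].copy(); print(c, [k for k in p], np.round(np.linalg.inv(p['camera_from_world'])[:3,3],3))
    for n,z in [('bolt_knob',.123),('bolt_nose',.12),('keeper_lip',None),('gate_hinge',None),('gate_edge',.149),('glue_bottle',0),('bobbin',0),('green_core',0)]:
        for m in models.mark_of(p,n)[:2]:
            u,v=m['centre']; d=depth_at(p,u,v)
            print(n,round(m['conf'],2),np.round([u,v]),np.round(world(p,u,v,depth=d),3), None if z is None else np.round(world(p,u,v,z=z),3))
            cv2.circle(f,(int(u),int(v)),2,(255,0,255),-1)
    cv2.imwrite(f'pics/{c}1.png',cv2.resize(f,(800,600)))
s=manip.state(); print({k:np.round(v,3).tolist() for k,v in s.items()}, manip.tcp_to_tips)
E
python3 a.py
```

```text
scene ['frame', 'range_z', 'fx', 'fy', 'cx', 'cy', 'camera_from_world', 'shot'] [-0.107 -0.406  0.722]
bolt_nose 0.73 [201. 170.] [0.467 0.452 0.122] [0.469 0.455 0.12 ]
keeper_lip 0.92 [202. 175.] [0.466 0.445 0.109] None
gate_hinge 0.6 [291. 180.] [0.585 0.249 0.136] None
gate_hinge 0.29 [181. 189.] [0.459 0.544 0.024] None
gate_edge 0.64 [209. 158.] [0.498 0.456 0.141] [0.49  0.444 0.149]
glue_bottle 0.96 [180. 193.] [0.455 0.547 0.011] [0.464 0.562 0.   ]
bobbin 0.61 [263. 283.] [0.384 0.127 0.018] [0.397 0.141 0.   ]
green_core 0.62 [313. 302.] [0.427 0.025 0.013] [0.437 0.033 0.   ]
top ['frame', 'range_z', 'fx', 'fy', 'cx', 'cy', 'camera_from_world', 'shot'] [0.331 0.314 1.107]
bolt_knob 0.58 [240. 209.] [0.467 0.37  0.127] [0.467 0.371 0.123]
bolt_knob 0.52 [175. 214.] [0.456 0.55  0.056] [0.448 0.535 0.123]
bolt_nose 0.57 [209. 206.] [0.468 0.446 0.153] [0.472 0.451 0.12 ]
keeper_lip 0.64 [211. 206.] [0.473 0.445 0.126] None
gate_hinge 0.68 [285. 167.] [0.584 0.257 0.131] None
gate_edge 0.59 [205. 194.] [0.497 0.459 0.153] [0.498 0.459 0.149]
glue_bottle 0.76 [175. 214.] [0.455 0.55  0.056] [0.462 0.563 0.   ]
bobbin 0.78 [323. 242.] [0.402 0.139 0.025] [0.403 0.135 0.   ]
bobbin 0.66 [210. 205.] [0.476 0.447 0.128] [0.495 0.464 0.   ]
green_core 0.53 [359. 234.] [0.429 0.033 0.   ] [0.429 0.033 0.   ]
{'time_s': 0.9, 'joint_positions': [1.466, 0.04, 0.085, -0.0, -1.615, -0.334], 'qvel': [-0.001, 0.0, 0.002, -0.002, -0.0, -0.0], 'tau': [-0.001, -36.793, 34.745, 6.933, -0.001, -0.0], 'tool_pos': [0.255, 0.543, 0.239], 'tcp_rot': [[0.905, -0.425, -0.0], [-0.425, -0.905, -0.0], [0.0, 0.0, -1.0]], 'wrist_force': [-0.268, 0.247, 0.031], 'wrist_torque': [0.011, -0.06, -0.043], 'grasp_force': 0.0, 'opening': 0.997} 0.008
```

View pics/scene1.png

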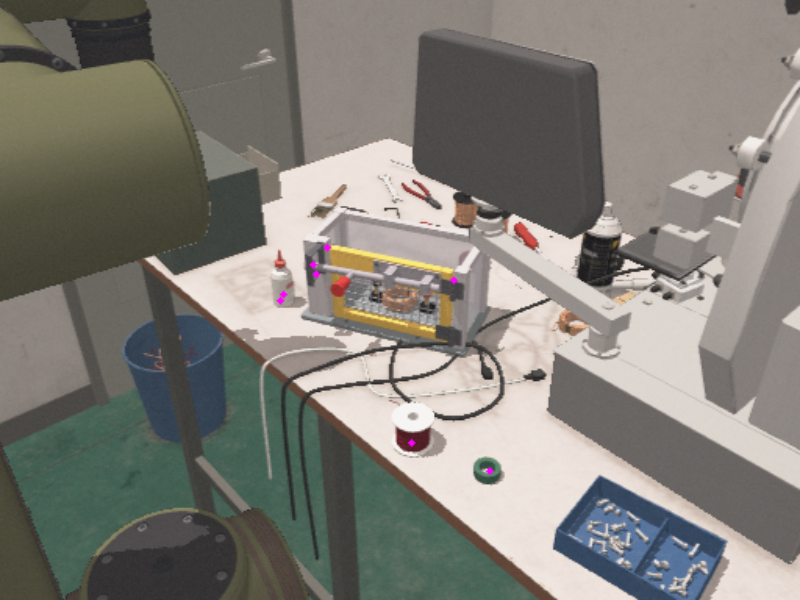

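View pics/top1.png

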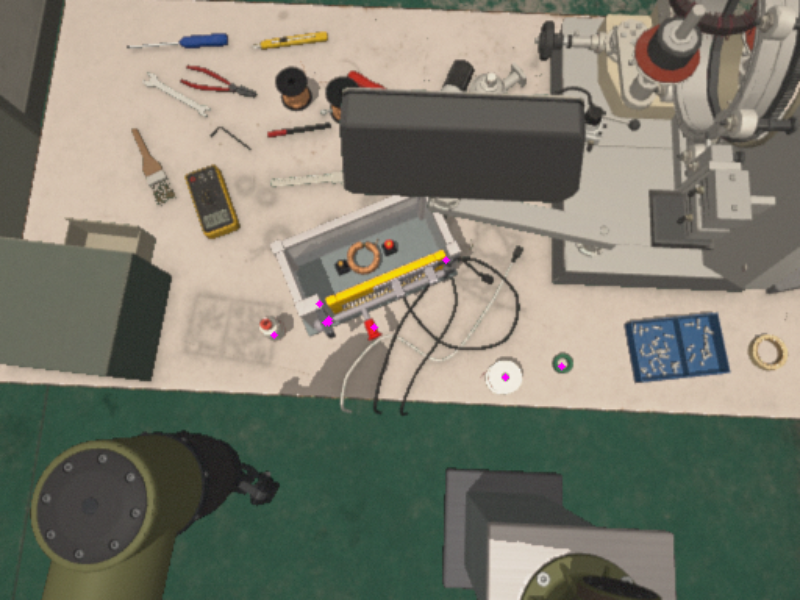

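The overview shows the red knob at (340,286) in the scene view and (372,328) in the top view. The marks agree with the given sizes: the knob sits 62 mm in front of the hinge axis and its height is about 0.125. I'm moving above it, turned square to the gate.

>>> move_arm(
  rows=[
    [[4,1,0],[0,0,-0.14],5.5],
    [[8,2,0],[0,0,-0.28],5.5],
    [[12,3,0],[0,0,-0.42],5.5],
    [[16.5,4,0],[0,0,-0.56],5.5],
    [[21,5.2,0],[0,0,-0.7],5.5],
    [[25,6.2,0],[0,0,-0.84],5.5],
    [[26.5,6.6,0],[0,0,-0.84],5.5],
    [[26.5,6.6,0],[0,0,-0.84],5.5],
  ],
  squeeze=40,
)

```text
time_s: 1.7
tool_pos: [0.4681, 0.3693, 0.2391]
tcp_rot: [[0.922, 0.386, -0.0], [0.386, -0.922, -0.0], [-0.0, 0.0, -1.0]]
wrist_force: [-0.1, -0.5, -0.1]
opening: 0.643
grasp_force: 0.0
```

```bash
cat > b.py <<'E'
from h import *
import sys
tag=sys.argv[1]
s=manip.state(); print({k:np.round(s[k],3).tolist() for k in ['time_s','joint_positions','tool_pos','tcp_rot','wrist_force','opening','grasp_force']})
for c in sys.argv[2:]:
    p=viewer.camera(c); f=p['frame'].copy()
    for n,z in [('bolt_knob',.123),('bolt_nose',.12),('keeper_lip',None),('gate_hinge',None),('gate_edge',.149)]:
        for m in models.mark_of(p,n)[:1]:
            u,v=m['centre']; d=depth_at(p,u,v)
            print(c,n,round(m['conf'],2),np.round([u,v]),np.round(world(p,u,v,depth=d),3), None if z is None else np.round(world(p,u,v,z=z),3))
            cv2.circle(f,(int(u),int(v)),2,(255,0,255),-1)
    # red knob points
    hsv=cv2.cvtColor(p['frame'],cv2.COLOR_BGR2HSV)
    m=((hsv[...,0]<8)|(hsv[...,0]>172))&(hsv[...,1]>150)&(hsv[...,2]>70)&(p['range_z']>0)
    v,u=np.nonzero(m)
    P=np.array([world(p,a,b,depth=p['range_z'][b,a]) for a,b in zip(u,v)])
    if len(P):
        P=P[(np.hypot(P[:,0]-.45,P[:,1]-.37)<.08)&(P[:,2]>.09)]
        if len(P)>5:
            print(c,'red',len(P),'mean',P.mean(0).round(3),'pct2',np.percentile(P,2,0).round(3),'pct98',np.percentile(P,98,0).round(3))
            t=P[P[:,2]>P[:,2].max()-.012][:,:2]; w,V=np.linalg.eigh(np.cov(t.T)); print('top axis',V[:,1].round(3),np.sqrt(w).round(4),t.mean(0).round(3))
    # yellow gate line
    y=(hsv[...,0]>18)&(hsv[...,0]<35)&(hsv[...,1]>150)&(p['range_z']>0)
    v,u=np.nonzero(y); P=np.array([world(p,a,b,depth=p['range_z'][b,a]) for a,b in zip(u,v)])
    if len(P):
        P=P[(P[:,2]>.14)&(P[:,2]<.156)&(P[:,0]>.3)&(P[:,0]<.62)&(P[:,1]>.2)&(P[:,1]<.5)]
        if len(P)>20:
            l=cv2.fitLine(P[:,:2].astype(np.float32),cv2.DIST_HUBER,0,.01,.01).ravel(); print(c,'gate top line',l.round(3),len(P),'z',P[:,2].mean().round(3),'ends',P[P[:,1].argmin()].round(3),P[P[:,1].argmax()].round(3))
    cv2.imwrite(f'pics/{c}_{tag}.png',cv2.resize(f,(800,600)))
E
python3 b.py 2 wrist top
```

```text
{'time_s': 1.7, 'joint_positions': [1.004, 0.031, 0.075, 0.0, -1.615, 0.963], 'tool_pos': [0.468, 0.369, 0.239], 'tcp_rot': [[0.922, 0.386, -0.0], [0.386, -0.922, -0.0], [-0.0, 0.0, -1.0]], 'wrist_force': [-0.113, -0.509, -0.067], 'opening': 0.643, 'grasp_force': 0.0}
wrist bolt_knob 0.95 [251. 181.] [0.47  0.381 0.13 ] [0.468 0.38  0.123]
wrist bolt_nose 0.68 [149. 138.] [0.479 0.454 0.154] [0.468 0.462 0.12 ]
wrist keeper_lip 0.66 [171. 137.] [0.478 0.446 0.126] None
wrist gate_hinge 0.92 [483.  85.] [0.59  0.272 0.148] None
wrist gate_edge 0.83 [167. 114.] [0.491 0.453 0.124] [0.497 0.448 0.149]
wrist red 1056 mean [0.466 0.375 0.129] pct2 [0.45  0.362 0.123] pct98 [0.482 0.387 0.133]
top axis [-0.903 -0.43 ] [0.0053 0.0096] [0.466 0.375]
wrist gate top line [ 0.432 -0.902  0.549  0.355] 7500 z 0.147 ends [0.589 0.26  0.146] [0.509 0.452 0.146]
top bolt_knob 0.63 [238. 211.] [0.43  0.359 0.364] [0.462 0.373 0.123]
top keeper_lip 0.23 [236. 214.] [0.454 0.378 0.129] None
top gate_hinge 0.82 [284. 162.] [0.591 0.263 0.146] None
top red 34 mean [0.455 0.37  0.138] pct2 [0.443 0.361 0.123] pct98 [0.463 0.379 0.214]
top axis [nan nan] [nan nan] [0.431 0.36 ]
top gate top line [ 0.445 -0.895  0.577  0.295] 140 z 0.148 ends [0.587 0.262 0.147] [0.568 0.328 0.147]b.py:21: RuntimeWarning: Degrees of freedom <= 0 for slice
  t=P[P[:,2]>P[:,2].max()-.012][:,:2]; w,V=np.linalg.eigh(np.cov(t.T)); print('top axis',V[:,1].round(3),np.sqrt(w).round(4),t.mean(0).round(3))
  c *= np.true_divide(1, fact)
  c *= np.true_divide(1, fact)
```

View pics/wrist_2.png

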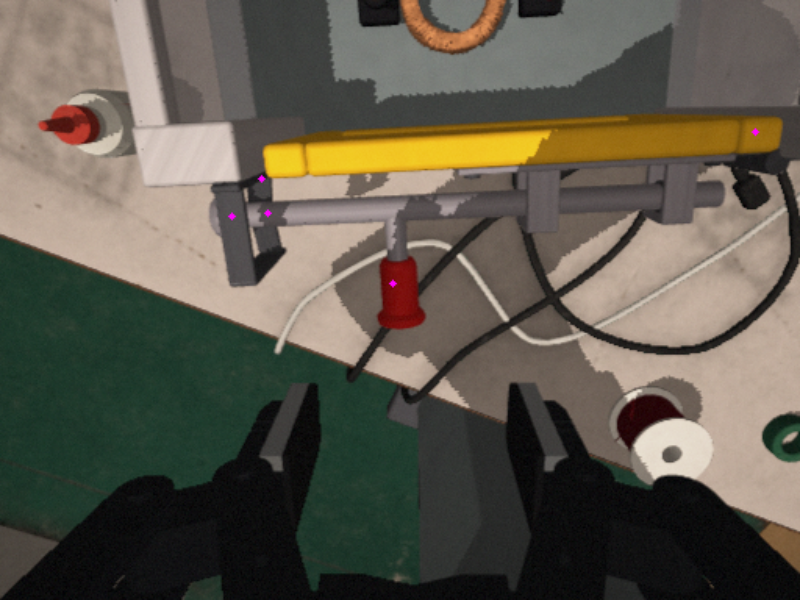

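The wrist view shows the knob at (398,285) between the open fingers, with its axis square to the gate line. I'm stepping down partway, correcting sideways and yaw, then looking again.

>>> move_arm(
  rows=[
    [[0.3,-0.8,0],[0,0,-0.05],5.5],
    [[0.3,-0.8,3],[0,0,-0.05],5.5],
    [[0.3,-0.8,6.5],[0,0,-0.05],5.5],
    [[0.3,-0.8,6.5],[0,0,-0.05],5.5],
  ],
  squeeze=20,
)

```text
time_s: 2.7
tool_pos: [0.4644, 0.3778, 0.1685]
tcp_rot: [[0.9, 0.436, -0.007], [0.436, -0.9, -0.006], [-0.009, 0.003, -1.0]]
wrist_force: [-0.8, -0.9, -1.6]
opening: 0.645
grasp_force: 0.0
```

```bash
cat >> b.py <<'E'
    if c=='wrist':
        R=s['tcp_rot'];t0=s['tool_pos']
        for mm in models.outline_of(p,'bolt_knob')[:1]: print('outline',mm['conf'],mm['extent'])
        v,u=np.nonzero(m); Q=np.array([world(p,a,b,depth=p['range_z'][b,a]) for a,b in zip(u,v)])
        Q=(Q-t0)@R; zw=t0[2]-Q[:,2]; k=(abs(Q[:,1])<.03)&(abs(Q[:,0])<.06)&(zw>.1)&(zw<.15); Q=Q[k]
        for x in np.arange(-.03,.03,.004):
            q=Q[(Q[:,0]>=x)&(Q[:,0]<x+.004)]
            if len(q)>5: print('x%.3f'%x,len(q),'y',np.percentile(q[:,1],[2,98]).round(4),'ztop',(t0[2]-np.percentile(q[:,2],3)).round(4))
E
python3 b.py 3 wrist
```

```text
{'time_s': 2.7, 'joint_positions': [1.016, 0.049, -0.034, -0.002, -1.497, 1.006], 'tool_pos': [0.464, 0.378, 0.168], 'tcp_rot': [[0.9, 0.436, -0.007], [0.436, -0.9, -0.006], [-0.009, 0.003, -1.0]], 'wrist_force': [-0.813, -0.889, -1.616], 'opening': 0.645, 'grasp_force': 0.0}
wrist bolt_knob 0.58 [265. 222.] [0.469 0.38  0.13 ] [0.466 0.378 0.123]
wrist bolt_nose 0.71 [130. 155.] [0.482 0.452 0.154] [0.469 0.46  0.12 ]
wrist keeper_lip 0.75 [152. 151.] [0.478 0.449 0.125] None
wrist gate_edge 0.77 [154. 125.] [0.487 0.456 0.11 ] [0.498 0.448 0.149]
wrist red 1906 mean [0.466 0.376 0.129] pct2 [0.45  0.362 0.122] pct98 [0.482 0.388 0.134]
top axis [-0.905 -0.426] [0.0053 0.0098] [0.466 0.376]
wrist gate top line [ 0.433 -0.901  0.538  0.379] 11591 z 0.147 ends [0.566 0.304 0.147] [0.509 0.452 0.145]
outline 0.62 [103.3, 138.7, 509.0, 259.9]
x-0.018 60 y [-0.0081  0.0121] ztop 0.1339
x-0.014 351 y [-0.0083  0.013 ] ztop 0.134
x-0.010 247 y [-0.0066  0.0114] ztop 0.1319
x-0.006 186 y [-0.0059  0.0105] ztop 0.1314
x-0.002 194 y [-0.0058  0.0105] ztop 0.1312
x0.002 206 y [-0.0058  0.011 ] ztop 0.1315
x0.006 211 y [-0.0064  0.0109] ztop 0.1317
x0.010 226 y [-0.0063  0.0108] ztop 0.1314
x0.014 224 y [-0.0051  0.0103] ztop 0.1308
```

The close view fits: knob top 0.1314, so its centre is at about 0.1225. It lies almost exactly below the commanded pose, so I'm descending onto it.

>>> move_arm(
  rows=[
    [[0.15,0.1,2],[0,0,0],5.5],
    [[0.15,0.1,4],[0,0,0],5.5],
    [[0.15,0.1,5.5],[0,0,0],5.5],
    [[0.15,0.1,6.2],[0,0,0],5.5],
    [[0.15,0.1,6.2],[0,0,0],5.5],
    [[0.15,0.1,6.2],[0,0,0],5.5],
  ],
)

```text
time_s: 3.65
tool_pos: [0.4678, 0.3789, 0.1125]
tcp_rot: [[0.9, 0.436, -0.001], [0.436, -0.9, -0.001], [-0.001, 0.0, -1.0]]
wrist_force: [-3.8, -1.6, -1.5]
opening: 0.646
grasp_force: 0.0
```

```bash
python3 b.py 4 wrist | grep -v gate
```

```text
{'time_s': 3.65, 'joint_positions': [1.013, 0.069, -0.116, -0.0, -1.387, 1.009], 'tool_pos': [0.468, 0.379, 0.113], 'tcp_rot': [[0.9, 0.436, -0.001], [0.436, -0.9, -0.001], [-0.001, 0.0, -1.0]], 'wrist_force': [-3.84, -1.604, -1.508], 'opening': 0.646, 'grasp_force': 0.0}
wrist bolt_knob 0.55 [266. 285.] [0.472 0.38  0.131] [0.467 0.378 0.123]
wrist bolt_nose 0.57 [ 83. 194.] [0.474 0.457 0.125] [0.471 0.459 0.12 ]
wrist keeper_lip 0.82 [110. 190.] [0.48  0.449 0.124] None
wrist red 3570 mean [0.466 0.376 0.129] pct2 [0.45  0.362 0.122] pct98 [0.482 0.388 0.134]
top axis [-0.902 -0.431] [0.0053 0.01  ] [0.466 0.376]
outline 0.74 [64.7, 170.8, 512.0, 340.8]
x-0.022 93 y [-0.0078  0.0112] ztop 0.1338
x-0.018 708 y [-0.0091  0.0129] ztop 0.134
x-0.014 461 y [-0.0072  0.0111] ztop 0.132
x-0.010 333 y [-0.0061  0.0099] ztop 0.1313
x-0.006 345 y [-0.0064  0.0102] ztop 0.1314
x-0.002 357 y [-0.0067  0.0101] ztop 0.1314
x0.002 374 y [-0.0063  0.0102] ztop 0.1315
x0.006 397 y [-0.0067  0.0102] ztop 0.1315
x0.010 500 y [-0.0057  0.0097] ztop 0.1308
```

>>> move_arm(
  rows=[
    [[0,0.15,0],[0,0,0],5.5],
    [[0,0.15,0],[0,0,0],5.5],
    [[0,0.15,0],[0,0,0],5.5],
  ],
)

```text
time_s: 4.3
tool_pos: [0.4695, 0.378, 0.113]
tcp_rot: [[0.9, 0.436, 0.002], [0.436, -0.9, 0.001], [0.002, -0.0, -1.0]]
wrist_force: [-0.2, -0.6, 0.3]
opening: 0.647
grasp_force: 0.0
```

View pics/wrist_4.png

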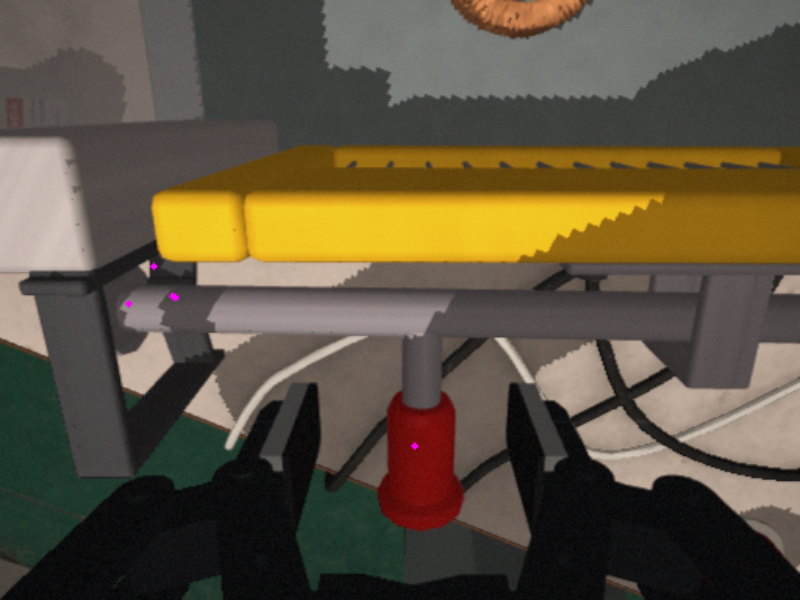

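The knob at (420,460) is centred between the pads, and the force was only settling. Closing gently.

>>> move_arm(
  rows=[
    [[0,0,0],[0,0,0],3.5],
    [[0,0,0],[0,0,0],2.2],
    [[0,0,0],[0,0,0],1.6],
    [[0,0,0],[0,0,0],1.0],
    [[0,0,0],[0,0,0],0.5],
    [[0,0,0],[0,0,0],0.5],
    [[0,0,0],[0,0,0],0.5],
  ],
  squeeze=25,
)

```text
time_s: 5.0
tool_pos: [0.4692, 0.3779, 0.1127]
tcp_rot: [[0.9, 0.436, 0.001], [0.436, -0.9, 0.0], [0.001, -0.0, -1.0]]
wrist_force: [1.3, 0.6, 1.7]
opening: 0.205
grasp_force: 24.4
```

>>> move_arm(
  rows=[
    [[0,0,-0.2],[0,0,0],0.5],
    [[0,0,-0.4],[0,0,0],0.5],
    [[0,0,-0.6],[0,0,0],0.5],
    [[0,0,-0.6],[0,0,0],0.5],
    [[0,0,-0.6],[0,0,0],0.5],
  ],
  squeeze=40,
)

```text
time_s: 5.5
tool_pos: [0.4685, 0.3776, 0.1175]
tcp_rot: [[0.9, 0.436, -0.001], [0.436, -0.9, -0.001], [-0.001, 0.0, -1.0]]
wrist_force: [1.6, -0.2, -6.1]
opening: 0.197
grasp_force: 39.3
```

```bash
python3 b.py 5 wrist | grep -v gate
```

```text
{'time_s': 5.5, 'joint_positions': [1.011, 0.066, -0.11, -0.001, -1.396, 1.011], 'tool_pos': [0.468, 0.378, 0.117], 'tcp_rot': [[0.9, 0.436, -0.001], [0.436, -0.9, -0.001], [-0.001, 0.0, -1.0]], 'wrist_force': [1.623, -0.219, -6.099], 'opening': 0.197, 'grasp_force': 39.288}
wrist bolt_knob 0.86 [265. 286.] [0.471 0.379 0.135] [0.464 0.375 0.123]
wrist bolt_nose 0.94 [ 77. 197.] [0.474 0.457 0.131] [0.467 0.461 0.12 ]
wrist keeper_lip 0.6 [112. 186.] [0.482 0.448 0.127] None
wrist red 3127 mean [0.466 0.376 0.133] pct2 [0.451 0.364 0.128] pct98 [0.482 0.388 0.137]
top axis [-0.901 -0.435] [0.0043 0.0097] [0.465 0.376]
outline 0.77 [69.8, 172.9, 512.0, 336.5]
x-0.022 102 y [-0.0085  0.0082] ztop 0.1378
x-0.018 507 y [-0.0082  0.0082] ztop 0.138
x-0.014 375 y [-0.0081  0.0078] ztop 0.1358
x-0.010 315 y [-0.0079  0.0076] ztop 0.1353
x-0.006 323 y [-0.008   0.0076] ztop 0.1353
x-0.002 340 y [-0.0078  0.0076] ztop 0.1352
x0.002 335 y [-0.0078  0.008 ] ztop 0.1353
x0.006 370 y [-0.0077  0.0079] ztop 0.1354
x0.010 460 y [-0.0074  0.0074] ztop 0.1345
```

The knob has risen about 4 mm. I'll raise it slightly more before drawing.

>>> move_arm(
  rows=[
    [[0,0,-0.1],[0,0,0],0.5],
    [[0,0,-0.15],[0,0,0],0.5],
    [[0,0,-0.15],[0,0,0],0.5],
    [[0,0,-0.15],[0,0,0],0.5],
  ],
)

```text
time_s: 6.25
tool_pos: [0.4687, 0.3777, 0.1198]
tcp_rot: [[0.9, 0.436, -0.0], [0.436, -0.9, -0.0], [-0.0, -0.0, -1.0]]
wrist_force: [1.2, -0.0, -6.2]
opening: 0.192
grasp_force: 39.2
```

```bash
python3 b.py 6 wrist | grep -v gate
```

```text
{'time_s': 6.25, 'joint_positions': [1.011, 0.065, -0.107, -0.0, -1.399, 1.011], 'tool_pos': [0.469, 0.378, 0.12], 'tcp_rot': [[0.9, 0.436, -0.0], [0.436, -0.9, -0.0], [-0.0, -0.0, -1.0]], 'wrist_force': [1.182, -0.048, -6.203], 'opening': 0.192, 'grasp_force': 39.19}
wrist bolt_knob 0.56 [262. 285.] [0.471 0.38  0.137] [0.463 0.376 0.123]
wrist bolt_nose 0.84 [ 70. 201.] [0.483 0.451 0.154] [0.463 0.464 0.12 ]
wrist keeper_lip 0.83 [114. 186.] [0.482 0.447 0.13 ] None
wrist red 3125 mean [0.466 0.377 0.136] pct2 [0.451 0.364 0.13 ] pct98 [0.482 0.388 0.14 ]
top axis [-0.902 -0.431] [0.0047 0.0099] [0.466 0.376]
outline 0.93 [30.7, 175.7, 512.0, 338.0]
x-0.022 120 y [-0.0084  0.0084] ztop 0.1401
x-0.018 518 y [-0.0083  0.0082] ztop 0.1402
x-0.014 365 y [-0.0082  0.0078] ztop 0.1379
x-0.010 311 y [-0.0077  0.0077] ztop 0.1375
x-0.006 320 y [-0.0079  0.0076] ztop 0.1375
x-0.002 339 y [-0.0076  0.008 ] ztop 0.1376
x0.002 339 y [-0.0079  0.0079] ztop 0.1375
x0.006 389 y [-0.0078  0.0079] ztop 0.1376
x0.010 424 y [-0.0075  0.0075] ztop 0.1367
```

Raised 6.1 mm. Drawing begins slowly along tool +y.

>>> move_arm(
  rows=[
    [[0,0.2,0],[0,0,0],0.5],
    [[0,0.4,0],[0,0,0],0.5],
    [[0,0.6,0],[0,0,0],0.5],
    [[0,0.8,0],[0,0,0],0.5],
    [[0,0.8,0],[0,0,0],0.5],
  ],
)

```text
time_s: 7.1
tool_pos: [0.4724, 0.3702, 0.1198]
tcp_rot: [[0.9, 0.436, 0.0], [0.436, -0.9, -0.0], [-0.0, 0.0, -1.0]]
wrist_force: [0.1, 1.1, -6.2]
opening: 0.192
grasp_force: 39.2
```

>>> move_arm(
  rows=[
    [[0,0.4,0],[0,0,0],0.5],
    [[0,0.8,0],[0,0,0],0.5],
    [[0,1.2,0],[0,0,0],0.5],
    [[0,1.6,0.05],[0,0,0],0.5],
    [[0,2.0,0.05],[0,0,0],0.5],
    [[0,2.4,0.05],[0,0,0],0.5],
    [[0,2.7,0.1],[0,0,0],0.5],
    [[0,2.7,0.1],[0,0,0],0.5],
  ],
)

```text
time_s: 7.9
tool_pos: [0.4845, 0.3456, 0.1189]
tcp_rot: [[0.9, 0.436, 0.0], [0.436, -0.9, -0.001], [-0.0, 0.001, -1.0]]
wrist_force: [1.6, 0.2, -6.9]
opening: 0.19
grasp_force: 39.2
```

```bash
python3 b.py 7 wrist
```

```text
{'time_s': 7.9, 'joint_positions': [0.957, 0.047, -0.128, 0.001, -1.396, 1.065], 'tool_pos': [0.484, 0.346, 0.119], 'tcp_rot': [[0.9, 0.436, 0.0], [0.436, -0.9, -0.001], [-0.0, 0.001, -1.0]], 'wrist_force': [1.619, 0.197, -6.858], 'opening': 0.19, 'grasp_force': 39.199}
wrist bolt_knob 0.72 [262. 285.] [0.487 0.348 0.135] [0.479 0.344 0.123]
wrist bolt_nose 0.6 [ 75. 199.] [0.488 0.425 0.132] [0.481 0.43  0.12 ]
wrist keeper_lip 0.74 [ 29. 187.] [0.474 0.451 0.113] None
wrist gate_edge 0.63 [ 76. 201.] [0.488 0.425 0.133] [0.498 0.419 0.149]
wrist red 3095 mean [0.482 0.344 0.134] pct2 [0.466 0.332 0.129] pct98 [0.497 0.356 0.138]
top axis [-0.902 -0.431] [0.0047 0.0099] [0.481 0.344]
wrist gate top line [ 0.433 -0.901  0.528  0.4  ] 23424 z 0.147 ends [0.568 0.298 0.145] [0.511 0.45  0.143]
outline 0.8 [29.2, 170.0, 492.3, 337.4]
x-0.022 139 y [-0.0085  0.0082] ztop 0.1391
x-0.018 517 y [-0.0081  0.0082] ztop 0.1388
x-0.014 339 y [-0.0081  0.0078] ztop 0.1364
x-0.010 317 y [-0.0076  0.0077] ztop 0.1362
x-0.006 323 y [-0.0078  0.0076] ztop 0.1363
x-0.002 322 y [-0.0079  0.0076] ztop 0.1361
x0.002 344 y [-0.0075  0.008 ] ztop 0.1362
x0.006 392 y [-0.0078  0.0079] ztop 0.1361
x0.010 402 y [-0.0074  0.0072] ztop 0.1352
```

The bolt is drawn about 36 mm with the gate still shut. Next I swing the gate on its arc about the hinge at roughly (0.594, 0.267), holding the knob.

>>> move_arm(
  rows=[
    [[-0.35,0.2,0],[0,0,-0.03],0.5],
    [[-0.7,0.4,0],[0,0,-0.06],0.5],
    [[-1.05,0.6,0],[0,0,-0.09],0.5],
    [[-1.4,0.85,0],[0,0,-0.12],0.5],
    [[-1.7,1.1,0],[0,0,-0.15],0.5],
    [[-2.0,1.3,0],[0,0,-0.18],0.5],
    [[-2.35,1.55,0],[0,0,-0.21],0.5],
    [[-2.35,1.55,0],[0,0,-0.21],0.5],
  ],
)

```text
time_s: 9.05
tool_pos: [0.4693, 0.3221, 0.1188]
tcp_rot: [[0.789, 0.614, -0.0], [0.614, -0.789, 0.0], [-0.0, -0.001, -1.0]]
wrist_force: [-0.2, 0.8, -6.4]
opening: 0.195
grasp_force: 39.3
```

```bash
python3 b.py 8 wrist|grep -v keeper
```

```text
{'time_s': 9.05, 'joint_positions': [0.954, -0.022, -0.197, -0.001, -1.396, 1.279], 'tool_pos': [0.469, 0.322, 0.119], 'tcp_rot': [[0.789, 0.614, -0.0], [0.614, -0.789, 0.0], [-0.0, -0.001, -1.0]], 'wrist_force': [-0.172, 0.841, -6.394], 'opening': 0.195, 'grasp_force': 39.32}
wrist bolt_knob 0.65 [260. 285.] [0.471 0.325 0.135] [0.464 0.32  0.123]
wrist bolt_nose 0.84 [ 74. 195.] [0.458 0.402 0.132] [0.449 0.405 0.12 ]
wrist red 3039 mean [0.467 0.321 0.134] pct2 [0.453 0.307 0.129] pct98 [0.482 0.334 0.138]
top axis [-0.788 -0.616] [0.0046 0.0098] [0.467 0.321]
wrist gate top line [ 0.602 -0.799  0.518  0.363] 23497 z 0.147 ends [0.561 0.292 0.143] [0.475 0.43  0.144]
outline 0.79 [29.5, 165.1, 492.0, 334.6]
x-0.022 58 y [-0.0079  0.0086] ztop 0.1386
x-0.018 479 y [-0.008   0.0082] ztop 0.139
x-0.014 396 y [-0.008   0.0078] ztop 0.137
x-0.010 303 y [-0.0076  0.0074] ztop 0.1362
x-0.006 322 y [-0.0079  0.0077] ztop 0.1363
x-0.002 326 y [-0.0077  0.0077] ztop 0.1363
x0.002 336 y [-0.0078  0.0076] ztop 0.1362
x0.006 360 y [-0.0077  0.0075] ztop 0.1362
x0.010 459 y [-0.0074  0.0072] ztop 0.1355
```

The gate has followed to about 0.20 rad with low forces, so I repeat the same arc.

>>> move_arm(
  rows=[
    [[-0.35,0.2,0],[0,0,-0.03],0.5],
    [[-0.7,0.4,0],[0,0,-0.06],0.5],
    [[-1.05,0.6,0],[0,0,-0.09],0.5],
    [[-1.4,0.85,0],[0,0,-0.12],0.5],
    [[-1.75,1.1,0],[0,0,-0.15],0.5],
    [[-2.05,1.35,0],[0,0,-0.18],0.5],
    [[-2.4,1.6,0],[0,0,-0.22],0.5],
    [[-2.4,1.6,0],[0,0,-0.22],0.5],
  ],
)

```text
time_s: 10.2
tool_pos: [0.4604, 0.2941, 0.1187]
tcp_rot: [[0.637, 0.771, -0.001], [0.771, -0.637, -0.001], [-0.001, 0.0, -1.0]]
wrist_force: [-1.8, 0.7, -6.0]
opening: 0.195
grasp_force: 39.8
```

>>> move_arm(
  rows=[
    [[0,0,0],[0,0,0],0.5],
    [[0,0,0],[0,0,0],0.5],
    [[0,0,0],[0,0,0],0.5],
    [[0,0,0],[0,0,0],0.5],
    [[0,0,0],[0,0,0],0.5],
  ],
)

```text
time_s: 10.7
tool_pos: [0.4605, 0.2947, 0.1187]
tcp_rot: [[0.636, 0.771, -0.0], [0.771, -0.636, -0.0], [-0.0, 0.0, -1.0]]
wrist_force: [-1.3, -0.5, -5.9]
opening: 0.194
grasp_force: 40.2
```

```bash
python3 b.py 9 wrist scene|grep -v keeper
```

```text
{'time_s': 10.7, 'joint_positions': [0.937, -0.082, -0.255, 0.0, -1.398, 1.515], 'tool_pos': [0.461, 0.295, 0.119], 'tcp_rot': [[0.636, 0.771, -0.0], [0.771, -0.636, -0.0], [-0.0, 0.0, -1.0]], 'wrist_force': [-1.33, -0.482, -5.922], 'opening': 0.194, 'grasp_force': 40.168}
wrist bolt_knob 0.93 [261. 286.] [0.461 0.298 0.136] [0.456 0.291 0.123]
wrist bolt_nose 0.95 [ 75. 191.] [0.433 0.371 0.132] [0.425 0.372 0.12 ]
wrist red 1787 mean [0.463 0.299 0.134] pct2 [0.449 0.291 0.128] pct98 [0.473 0.308 0.136]
top axis [-0.862 -0.507] [0.004  0.0068] [0.463 0.299]
wrist gate top line [ 0.75  -0.662  0.499  0.345] 23569 z 0.147 ends [0.486 0.284 0.155] [0.444 0.403 0.142]
outline 0.73 [31.5, 160.4, 491.3, 337.0]
x-0.022 53 y [-0.0074  0.0084] ztop 0.1387
x-0.018 437 y [-0.0079  0.008 ] ztop 0.1389
x-0.014 418 y [-0.008   0.0076] ztop 0.1376
x-0.010 312 y [-0.0079  0.0074] ztop 0.1361
x-0.006 309 y [-0.0078  0.0074] ztop 0.1361
x-0.002 326 y [-0.0078  0.0077] ztop 0.1362
x0.002 332 y [-0.0074  0.0076] ztop 0.1361
x0.006 358 y [-0.0076  0.0076] ztop 0.1361
x0.010 492 y [-0.0073  0.0073] ztop 0.1355
scene bolt_knob 0.81 [238. 192.] [0.46  0.294 0.133] [0.47  0.306 0.123]
scene bolt_nose 0.58 [208. 187.] [0.425 0.366 0.128] [0.433 0.377 0.12 ]
scene gate_hinge 0.92 [292. 178.] [0.587 0.247 0.139] None
scene gate_edge 0.79 [199. 176.] [0.453 0.441 0.114] [0.421 0.393 0.149]
scene red 23 mean [0.459 0.296 0.134] pct2 [0.45  0.291 0.131] pct98 [0.468 0.302 0.136]
top axis [-0.934 -0.356] [0.0036 0.0056] [0.459 0.296]
scene gate top line [ 0.757 -0.654  0.489  0.343] 58 z 0.143 ends [0.586 0.26  0.141] [0.432 0.392 0.145]
```

View pics/wrist_9.png

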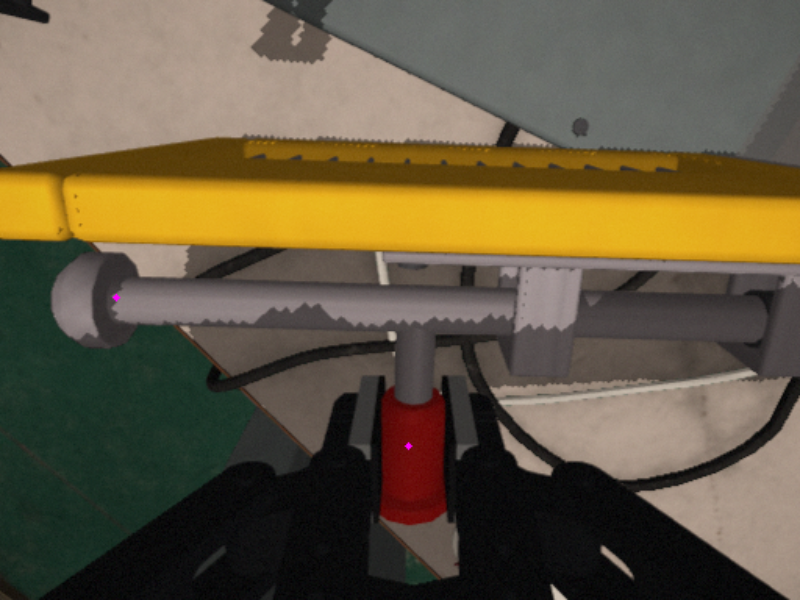

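The picture shows the knob (413,450) firmly between the pads, the collar (95,300) free, and the gate at about 0.40 rad and still. Handing in.

```bash
python3 -c "
from rig import ticket
print(ticket.job_done())"
```

```text
the job is handed in; nothing more can be done
None
```

I lifted the knob about 6 mm and drew the bolt about 36 mm clear of the keeper with the gate shut. I then swung the gate to about 0.40 rad (some 85 mm at its free edge) and handed in still holding the knob; the hand-in gave no verdict.

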